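Switch on the suction table under a push-latch cover

ROBOT

A 6-joint arm with a two-finger parallel gripper is mounted at the origin on the work surface. World frame = base frame: x ahead of the robot, y to its left, z up, the work surface at z = 0. Lengths are in mm, angles in rad, forces in N, time in s.
With the tool pointing down it reaches from about 275 to 750 mm from the base axis. Payload 10.2 kg.
Tool frame: the origin (TCP) lies between the finger pads; the fingertips stand 17 mm ahead of it and the grasp point (between the pads) lies 2 mm behind it (tips_ahead is the distance from the TCP to the fingertips, in mm); z points along the fingers, y is the line along which they close (so a half turn about z gives the same grasp; the last joint's range is limited). The gripper opens to 85 mm and grips with 20 to 120 N. Pads are 22 mm wide; open, the fingers measure 114 mm over their backs; the gripper's body (76 mm by 85 mm) begins 54 mm behind the grasp point. The pads swing forward as they close: fully open they stand 13 mm farther back than shut.
Start: joints at [-1.503, 0.313, 1.498, -0, 1.331, -0.223], TCP at [150.514, -502.968, 226.294] pointing down, gripper open.
Joint ranges: [-2.94, 2.94], [-0.97, 2.17], [0.19, 2.56], [-1.23, 4.37], [0.02, 3.11], [-2.88, 2.88]. Speed limits (rad/s): [2.39, 2.39, 3.01, 3.14, 3.14, 3.14].

INTERFACE

Orientations are given as a unit quaternion [w, x, y, z].
In Python, from rig import sense, capture, finish_job, boxes_of, tips_ahead gives the robot as it stands.
- The arm moves only by the tool drive_tool, never from a script. Its argument "commands" is text: rows parted by semicolons, each of 7 numbers parted by spaces: the shift along the world's x, y, z in units of 0.1 m (1.0 is 0.1 m), then the turn, a rotation vector about the world's x, y, z in units of pi/4 rad (1.0 is pi/4 rad), then the opening in per cent of the stroke, from 0 (shut) to 100 (fully open). A call has 1 to 20 rows; each row shifts and turns the commanded pose from where the row before left it; what a row does not reach is not made up. A row lasts 1/12 s, in which the tool goes at most 41.7 mm and 7.16 degrees, less where a joint would pass 70% of its speed; a pose out of reach is approached as far as the arm can. A call with a number of a shift or a turn outside -1 to 1 is refused whole. A call with a gripper value outside its range is refused whole. The fingers move at their own pace and stop on an object; "force" is the grip in N (left out, the last holds). Time passes only in rows, so rows that do not move let the fingers close. It gives the time, the measured TCP pose, the force, the opening and the grip force at its end, in the units of the state.
- sense(): the state, without advancing time (a new reading comes with each control period).
- capture(name): name is "scene" or "top"; returns a dict with "pixels" (480x640x3 uint8, blue, green, red), "fov_y" (degrees; the focal length in pixels is half the picture's height over the tangent of half this angle, whatever the lens; pixels are square), "cx", "cy" (the principal point, pixels), "k1" (the pictures are not rectified: a ray, as slopes to the right and down, at radius r is drawn at 1 + k1 r^2 times it, then the intrinsics apply), "position" and "attitude" of the camera in the world. Camera axes: x right, y down, z forward; pixel columns grow to the right and rows downward; lengths in mm; the calibration is good to about 2 mm. A picture is of the moment at which its call begins. There is no depth.
- finish_job(): hands the job in; it is judged then, once.
Trained networks look in a picture, given as the dict that the camera call returned (one of the last four; its "shot" number tells which), for a name from the list of things; names that differ only in an ending like _2 or _b are one class to them, and where a whole thing is asked for, a point or a joint stands for the part that bears it (a point fixed in the world has none). Each returns a list of dicts, best first, with "confidence" (0 to 1); they miss things now and then, are a little off and sometimes report something else, mostly with a low value. They report only what shows in the picture. A call takes as long as a camera call.
- boxes_of(picture, name): "position" ([column, row] in pixels, amid what is visible of it).
The state is a dict: "time_s": time; "joints": joint angles; "dq": joint speeds; "tau": joint torques, N m; "eef_pos": TCP position; "ee_rot": TCP orientation; "force": force on the tool from outside, world axes, zero at the start; "wrist_torque": the same for the moment, N m; "grip_width": opening from 0.0 (shut) to 1.0 (fully open); "grip_force": force on a finger pad.
Only numpy, scipy, OpenCV 4.12 (cv2) and the standard library are available. Lean on these libraries where they do the work, as an engineer would, in place of code of your own. Each camera call takes 0.05 s, during which the arm holds its last target. There are 200 camera calls.

TASK

The suction table's grey switch box on the bench has a white push-latch cover: press the cover so that it springs open, press the raised near end of the larger of the two rocker switches inside until it is fully over, then push the cover back down and press it home so that it stays latched shut by itself. Leave the smaller rocker as it is and the things lying about where they are; this is all pressing and pushing, so pick nothing up.

Things in the scene. Friction and masses are not known exactly. Their poses are not given: they have to be found in the camera images.
- switch_box: grey metal box fixed to the bench, 170 (its x) x 200 (its y) mm, walls 54 mm high, 8 to 12 mm thick, inner floor 8 mm above the bench. Origin: centre of its underside; its -x side is the near side, where the cover opens; z up; turned by up to 0.4 rad. The grey block inside at the middle of the near wall (28 x 40 mm, to 44 mm above the bench) is the latch: not to be pressed.
- cover (a joint): angle of the white cover: 0 latched shut and flat, grows to 1.55 rad open (upright). Pressing the shut cover in to its stop (-0.06 rad) and letting go releases it: a spring swings it open in about 1 s, so move out of its way. Swung down and pressed to the stop again and let go, it rests latched at 0. A press well short of it changes nothing; one more full press reopens it.
- hinge (a point): middle of the cover's hinge line, 65 mm from the box's origin along the box's +x, 56 mm above the bench; fixed to the box, same axes as the box. The cover turns about the box's y axis there; its outer face lies 6 mm from the hinge line. The spring opens it with 0.07 to 0.15 N m (1 to 2 N at 100 mm from the hinge).
- cover_press (a point): point to press on the cover's outer face, on its middle line 100 mm from the hinge, 62 mm above the bench when shut; moves with the cover. Its z axis is the cover's outward normal, its -x points to the free edge. Pressed to the stop it goes down 6 mm; about 2 N on the way, 5 to 6 N is plenty at the stop.
- cover_edge (a point): middle of the cover's free edge, on the outer face, 137 mm from the hinge; moves with the cover. The cover is a plate 178 mm wide and 6 mm thick, its top 8 mm above the box's walls when shut; upright, its edge is 193 mm above the bench. To shut it, push its outer (then far) face down towards the near side.
- big_rocker (a joint): the larger black rocker switch inside the box, 52 (box x) x 38 mm in a grey bezel, on either the left or the right side of the box. 0 = off (near end raised, the slab tilted 0.2 rad), 0.40 rad = fully on (near end down); it stays where it is left; about 3 N to move at its near end.
- big_rocker_press (a point): where to press the larger rocker: over its near end, 18 mm from its pivot, on the surface of the rocker when off (about 36 mm above the bench). Fixed to the bezel, it does not move with the rocker; fully on, the surface there is about 7 mm lower.
- small_rocker (a joint): the smaller black rocker, 34 x 22 mm, on the other side, 100 mm from the larger; 0 = off; must stay off (below 0.1 rad)
- small_rocker_press (a point): near end of the smaller rocker, as above but 9 mm from its pivot; not to be pressed
- weight_a: blue round bookbinder's weight, 76 mm across, 21 mm high, loose bystander beside the box; origin: centre of its underside
- weight_b: second such weight on the other side, loose bystander; origin: centre of its underside
- jar_a: white jar with black cap, 48 mm across, 55 mm high, loose bystander beside the box; origin: centre of its underside
- jar_b: smaller white jar with black cap, 42 mm across, 50 mm high, loose bystander close behind the box; origin: centre of its underside
- bone_folder: flat off-white folder, 160 x 20 x 6 mm, loose bystander; origin: centre of its underside
- ruler: steel ruler, 200 x 28 x 4 mm, loose bystander; origin: centre of its underside
- brush: brush 170 mm long, loose bystander lying in front of the box; origin: centre of its underside
- eraser: white block 50 x 22 x 13 mm, loose bystander; origin: centre of its underside

How it is judged (in metres and radians):
On the way, in this order (a step that is already met when the one before it is completed fails the run):
1. the cover has sprung open (value of joint cover above 1.3 rad), for 0.2 s.
2. the larger rocker is switched on, with the cover open (value of joint big_rocker above 0.3 rad and value of joint cover above 0.8 rad), for 0.1 s.
3. the cover is shut, latched and let go (value of joint cover between -0.03 and 0.03 rad and contact force between the fingers and switch_box below 0.1 N), for 0.3 s.
At the end, for the whole second after the job is handed in: The cover rests latched shut (within 0.03 rad of 0) with nothing holding it, the larger rocker is on (beyond 0.3 rad), the smaller one still off (below 0.1 rad) (value of joint cover between -0.03 and 0.03 rad and value of joint big_rocker above 0.3 rad and value of joint small_rocker below 0.1 rad); the robot touches nothing.
It fails at once if the smaller rocker was pressed (value of joint small_rocker above 0.15 rad).
It fails at once if one of the things lying about was shifted by more than 25 mm (distance of any of weight_a, weight_b, jar_a, jar_b, bone_folder, ruler, brush, eraser from where it was at the start of the episode above 0.025 m).
It fails at once if one of the things lying about was picked up (height (world z) of any of weight_a, weight_b, jar_a, jar_b, bone_folder, ruler, brush, eraser above 0.02 m).
It also fails if it takes over 54 s, if anything falls off the work surface, if the arm or the gripper's body presses on something with over 40 N, if the wrist force passes 120 N, or if a joint passes its speed limit or range.

## Working session

There is one attempt and no reset: what is moved stays moved. The work goes in short steps, Python scripts to look and compute and a tool call to move; the robot and the scene stay as the last step left them, time stands still between calls to the robot, and variables do not carry over. Pictures are saved under pics/ and viewed, at most 10 in all, crops included, and the job is handed in when it is done.

Besides the shell and the picture viewer there is one more tool, called after "Request:" as name(argument=value, ...) on one line, values as JSON. drive_tool: Moves the arm, as the interface text tells. Shifts and turns lie within -1 to 1; 1 stands for 0.1 m of shift or pi/4 rad of turn. Its arguments: {"type":"object","properties":{"commands":{"type":"string"},"force":{"type":"number"}},"required":["commands"]}

```bash
mkdir -p pics; cat > h.py <<'E'
import numpy as np, cv2
from scipy.spatial.transform import Rotation as R
def cam(p):
    f=240/np.tan(np.radians(p['fov_y'])/2)
    a=np.array(p['attitude'],float)
    M=a if a.shape==(3,3) else R.from_quat(a,scalar_first=True).as_matrix()
    return f,M,np.array(p['position'],float)
def ray(p,uv):
    f,M,o=cam(p); d=(np.array(uv,float)-[p['cx'],p['cy']])/f; s=d.copy()
    for _ in range(20): s=d/(1+p['k1']*(s@s))
    return o,M@np.array([s[0],s[1],1])
def at(p,uv,z):
    o,d=ray(p,uv); return o+d*(z-o[2])/d[2]
def proj(p,X):
    f,M,o=cam(p); c=(np.atleast_2d(X)-o)@M; s=c[:,:2]/c[:,2:]
    return s*(1+p['k1']*(s**2).sum(1,keepdims=True))*f+[p['cx'],p['cy']]
E
python3 - <<'E'
from h import *
from rig import *
S=sense();print({k:np.round(v,3) for k,v in S.items()}, tips_ahead)
for n in ['top','scene']:
    p=capture(n);cv2.imwrite(f'pics/{n}0.png',p['pixels'])
    print(n,{k:v for k,v in p.items() if k!='pixels'})
    for t,z in [('switch_box',50),('cover',62),('cover_press',62),('cover_edge',62),('weight_a',21),('jar_a',55),('jar_b',50),('bone_folder',6),('ruler',4),('brush',5),('eraser',13)]:
        for b in boxes_of(p,t)[:2]: print(t,np.round(b['position']),round(b['confidence'],2),at(p,b['position'],z).round())
E
```

```text
{'time_s': np.float64(0.0), 'joints': array([-1.503,  0.313,  1.498, -0.   ,  1.331, -0.223]), 'dq': array([ 0.001, -0.002, -0.001, -0.   , -0.001,  0.001]), 'tau': array([ 1.0000e-03, -4.1226e+01, -2.5974e+01, -0.0000e+00,  4.0000e-03,
        0.0000e+00]), 'eef_pos': array([ 150.488, -502.689,  225.75 ]), 'ee_rot': array([-0.001,  0.989,  0.145,  0.   ]), 'force': array([-1.391,  0.11 ,  0.169]), 'wrist_torque': array([-0.008, -0.013, -0.039]), 'grip_force': np.float64(0.0), 'grip_width': np.float64(0.998)} 17.0
top {'fov_y': 53.01369160374808, 'cx': 317.00185605185794, 'cy': 247.53962851109355, 'k1': -0.06752982871042217, 'position': array([ 324.69288803,   45.61282135, 1005.76832722]), 'attitude': array([-0.08640084,  0.73240146, -0.67110675,  0.07575437]), 'shot': 1}
switch_box [390. 282.] 0.68 [490. -83.  50.]
cover [390. 282.] 0.91 [488. -80.  62.]
cover_press [393. 280.] 0.58 [492. -87.  62.]
cover_edge [388. 283.] 0.95 [486. -77.  62.]
weight_a [307. 264.] 0.58 [518.  89.  21.]
jar_a [350. 223.] 0.67 [604.   6.  55.]
jar_a [462. 251.] 0.63 [ 564. -224.   55.]
jar_b [350. 223
[... 577 characters left out ...]
25. -52.  50.]
cover [262. 215.] 0.84 [503. -67.  62.]
cover_press [256. 214.] 0.87 [506. -78.  62.]
cover_press [214. 196.] 0.65 [ 512. -192.   62.]
cover_edge [258. 212.] 0.82 [498. -80.  62.]
weight_a [214. 197.] 0.84 [ 471. -242.   21.]
weight_a [315. 276.] 0.68 [544. 101.  21.]
jar_a [184. 216.] 0.77 [ 595. -190.   55.]
jar_a [250. 273.] 0.62 [640.  37.  55.]
jar_b [184. 216.] 0.77 [ 590. -197.   50.]
jar_b [250. 273.] 0.62 [636.  33.  50.]
bone_folder [360. 286.] 0.89 [500. 168.   6.]
ruler [166. 200.] 0.92 [ 530. -339.    4.]
ruler [251. 272.] 0.32 [594. -10.   4.]
brush [308. 206.] 0.82 [349. -77.   5.]
eraser [355. 231.] 0.74 [371.  65.  13.]
eraser [307. 206.] 0.58 [360. -69.  13.]
```

View pics/top0.png

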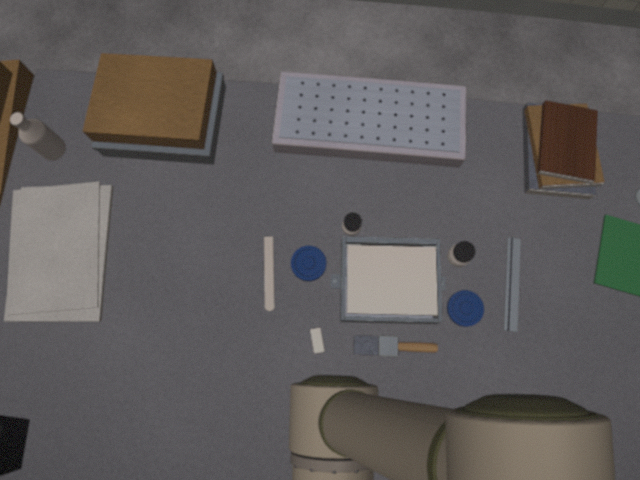

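View pics/scene0.png

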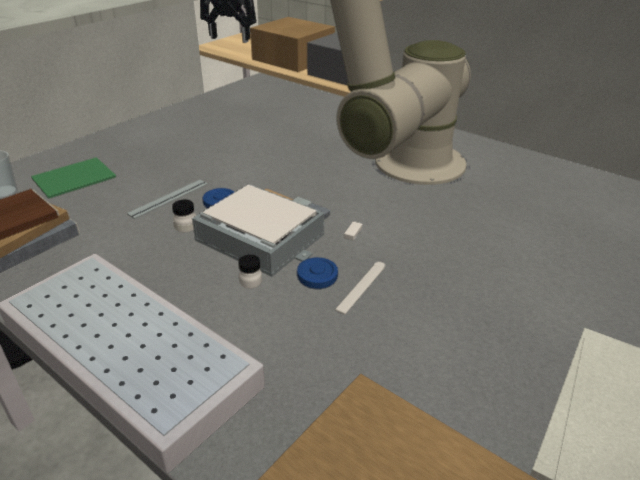

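The top view shows the white cover at columns 347–438, rows 245–317, and the grey box at 342–440, 237–322. The brush lies in front at (395,347), one jar sits behind at (352,222), and the weights are at (309,263) and (465,308). Next I fit the cover's outline in both views.

```bash
python3 - <<'E'
from h import *
from rig import *
from scipy.optimize import least_squares
for n,c in [('top',(392,282)),('scene',(262,213))]:
    p=capture(n); g=cv2.cvtColor(p['pixels'],cv2.COLOR_BGR2GRAY)
    v=int(g[c[1],c[0]]); m=(g>v*0.8).astype(np.uint8)
    k,l=cv2.connectedComponents(m); m=(l==l[c[1],c[0]]).astype(np.uint8); m=cv2.morphologyEx(m,cv2.MORPH_OPEN,np.ones((3,3)))
    cn=max(cv2.findContours(m,0,1)[0],key=cv2.contourArea)
    P=np.array([at(p,q,62)[:2] for q in cn[:,0]+0.0],np.float32)
    r=cv2.minAreaRect(P); print(n,v,m.sum(),r, cv2.boxPoints(r).round())
    cv2.imwrite(f'pics/{n}z.png',cv2.resize(p['pixels'][c[1]-70:c[1]+70,c[0]-90:c[0]+90],None,fx=4,fy=4,interpolation=2))
E
```

```text
top 165 6087 ((492.8753356933594, -83.01063537597656), (136.80453491210938, 178.2567596435547), 3.4035849571228027) [[ 419.    2.]
 [ 430. -176.]
 [ 566. -168.]
 [ 556.   10.]]
scene 203 3363 ((494.70550537109375, -79.91079711914062), (137.7766876220703, 178.99874877929688), 3.5796425342559814) [[ 420.    5.]
 [ 432. -174.]
 [ 569. -165.]
 [ 558.   14.]]
```

View pics/topz.png

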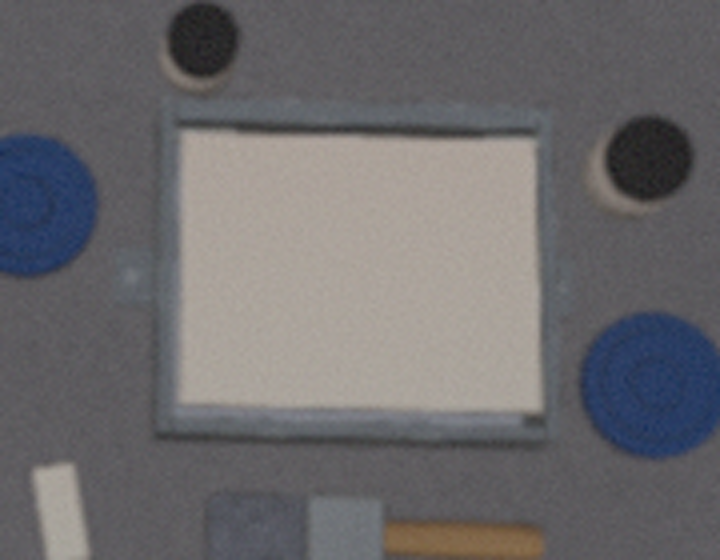

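The fitted cover measures 137 × 178 mm in both views, which matches the given size. That gives yaw ≈ 0.061, box origin ≈ (497, -81) and cover_press ≈ (462, -83, 62).

Request:
drive_tool(commands="0.24 0.32 0 0 0 -0.15 0;0.24 0.32 0 0 0 -0.14 0;0.24 0.32 0 0 0 0 0;0.24 0.32 0 0 0 0 0;0.24 0.32 0 0 0 0 0;0.24 0.32 0 0 0 0 0;0.24 0.32 0 0 0 0 0;0.24 0.32 0 0 0 0 0;0.24 0.32 0 0 0 0 0;0.24 0.32 0 0 0 0 0;0.24 0.32 0 0 0 0 0;0.24 0.32 0 0 0 0 0;0.24 0.32 0 0 0 0 0;0 0 0 0 0 0 0;0 0 0 0 0 0 0")

```text
time_s: 2.55
eef_pos: [463.0, -85.5, 226.1]
ee_rot: [-0.0, 0.999, 0.033, -0.0]
force: [-0.0, -0.4, 0.7]
grip_width: -0.002
grip_force: 0.0
```

Position is good. Descend to just above the cover (tips about 8 mm clear).

Request:
drive_tool(commands="0 0.02 -0.35 0 0 0 0;0 0 -0.35 0 0 0 0;0 0 -0.35 0 0 0 0;0 0 -0.34 0 0 0 0;0 0 0 0 0 0 0;0 0 -0.04 0 0 0 0;0 0 -0.03 0 0 0 0;0 0 0 0 0 0 0;0 0 0 0 0 0 0")

```text
time_s: 3.3
eef_pos: [463.2, -85.5, 81.8]
ee_rot: [0.001, 1.0, 0.031, 0.001]
force: [-0.2, -0.5, -1.3]
grip_width: 0.004
grip_force: 0.0
```

Request:
drive_tool(commands="0 0 -0.02 0 0 0 0;0 0 -0.02 0 0 0 0;0 0 0 0 0 0 0;0 0 0 0 0 0 0")

```text
time_s: 3.63
eef_pos: [462.5, -84.9, 76.4]
ee_rot: [0.0, 1.0, 0.032, 0.0]
force: [0.0, -0.1, 0.4]
grip_width: 0.003
grip_force: 0.0
```

Request:
drive_tool(commands="0 0 -0.02 0 0 0 0;0 0 -0.02 0 0 0 0;0 0 0 0 0 0 0;0 0 0 0 0 0 0")

```text
time_s: 3.97
eef_pos: [462.4, -84.9, 72.1]
ee_rot: [-0.0, 1.0, 0.032, -0.0]
force: [-0.1, 0.8, 0.7]
grip_width: 0.003
grip_force: 0.0
```

Request:
drive_tool(commands="0 0 -0.02 0 0 0 0;0 0 -0.01 0 0 0 0;0 0 0 0 0 0 0;0 0 0 0 0 0 0")

```text
time_s: 4.3
eef_pos: [462.5, -84.9, 69.2]
ee_rot: [-0.0, 1.0, 0.032, -0.0]
force: [-0.5, 0.1, -0.2]
grip_width: 0.001
grip_force: 0.0
```

```bash
python3 - <<'E'
from h import *
from rig import *
for i in range(4):
    p=capture('scene'); s=sense(); print(s['force'].round(2),s['eef_pos'].round(1))
cv2.imwrite('pics/s1.png',cv2.resize(p['pixels'][140:280,170:350],None,fx=4,fy=4,interpolation=2))
E
```

```text
[0.71 0.04 0.29] [462.5 -85.   69.3]
[-0.49 -0.25  0.04] [462.5 -85.   69.3]
[-0.05  0.05  0.12] [462.5 -85.   69.3]
[ 0.29 -0.62  1.1 ] [462.5 -85.   69.3]
```

View pics/s1.png

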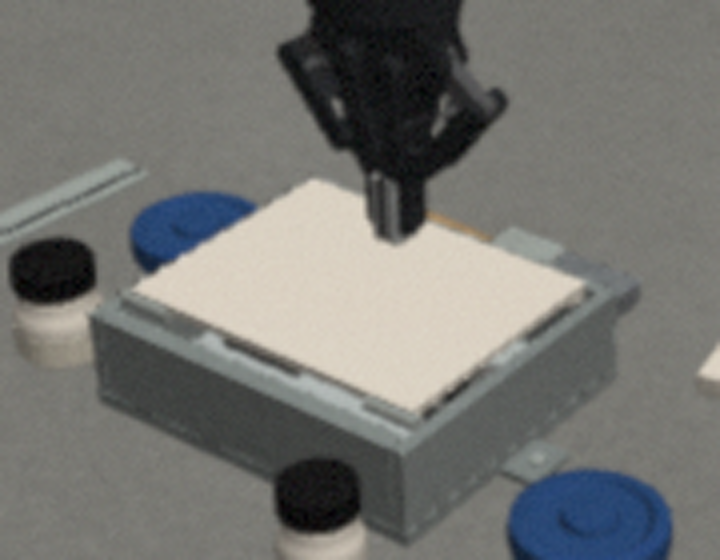

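The scene view shows the closed fingertips at full-image pixel (269, 200), just over the cover, with no contact yet. Keep going down in small steps.

Request:
drive_tool(commands="0 0 -0.02 0 0 0 0;0 0 0 0 0 0 0;0 0 0 0 0 0 0")

```text
time_s: 4.75
eef_pos: [462.4, -84.9, 67.2]
ee_rot: [-0.0, 1.0, 0.032, -0.0]
force: [-0.5, -0.8, 0.6]
grip_width: 0.004
grip_force: 0.0
```

Request:
drive_tool(commands="0 0 -0.02 0 0 0 0;0 0 0 0 0 0 0;0 0 0 0 0 0 0")

```text
time_s: 5.0
eef_pos: [462.4, -85.0, 65.2]
ee_rot: [-0.0, 1.0, 0.031, -0.0]
force: [-0.3, -0.1, -0.0]
grip_width: -0.004
grip_force: 0.0
```

Request:
drive_tool(commands="0 0 -0.02 0 0 0 0;0 0 0 0 0 0 0;0 0 0 0 0 0 0")

```text
time_s: 5.25
eef_pos: [462.5, -84.9, 63.2]
ee_rot: [-0.0, 1.0, 0.032, -0.0]
force: [0.0, 0.6, 0.3]
grip_width: -0.0
grip_force: 0.0
```

```bash
python3 - <<'E'
from h import *
from rig import *
import rig
print(rig.tips_ahead() if callable(rig.tips_ahead) else rig.tips_ahead)
p=capture('scene'); s=sense(); print(s['force'].round(2),s['wrist_torque'].round(2),s['eef_pos'].round(1))
for z in (45,55,62,70): print(z,proj(p,[462,-85,z]).round(1))
cv2.imwrite('pics/s2.png',cv2.resize(p['pixels'][155:245,210:330],None,fx=6,fy=6,interpolation=2))
E
```

```text
17.0
[ 0.61  0.1  -0.1 ] [-0.    0.   -0.01] [462.5 -84.9  63.2]
45 [[269.3 210.5]]
55 [[269.1 206.3]]
62 [[269.  203.4]]
70 [[268.8 199.9]]
```

View pics/s2.png

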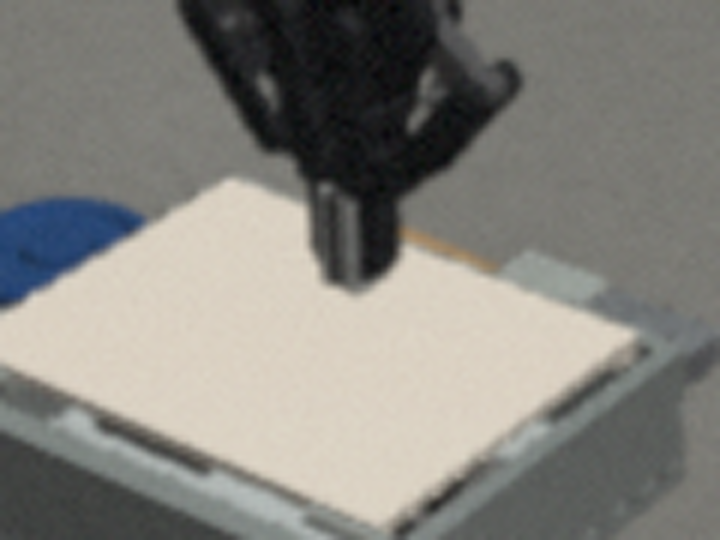

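The tip's lower end at full-image pixel (268, 203) projects to z ≈ 62–66, so the true tip is about at the reported TCP height, not 17 mm below. I'll rely on force and continue.

Request:
drive_tool(commands="0 0 -0.02 0 0 0 0;0 0 0 0 0 0 0;0 0 0 0 0 0 0")

```text
time_s: 5.55
eef_pos: [462.4, -84.9, 61.2]
ee_rot: [-0.0, 1.0, 0.032, -0.0]
force: [-0.8, 0.5, 0.5]
grip_width: -0.001
grip_force: 0.0
```

Request:
drive_tool(commands="0 0 -0.02 0 0 0 0;0 0 0 0 0 0 0;0 0 0 0 0 0 0")

```text
time_s: 5.8
eef_pos: [462.4, -84.9, 59.2]
ee_rot: [-0.0, 1.0, 0.032, -0.0]
force: [-1.1, -0.1, -0.1]
grip_width: -0.001
grip_force: 0.0
```

Request:
drive_tool(commands="0 0 -0.02 0 0 0 0;0 0 0 0 0 0 0;0 0 0 0 0 0 0")

```text
time_s: 6.05
eef_pos: [462.5, -85.0, 57.2]
ee_rot: [-0.0, 1.0, 0.032, -0.0]
force: [-0.8, 0.1, 0.4]
grip_width: -0.002
grip_force: 0.0
```

Request:
drive_tool(commands="0 0 -0.02 0 0 0 0;0 0 0 0 0 0 0;0 0 0 0 0 0 0")

```text
time_s: 6.3
eef_pos: [462.5, -85.0, 55.3]
ee_rot: [-0.0, 1.0, 0.032, -0.0]
force: [-0.1, 0.2, 0.6]
grip_width: 0.0
grip_force: 0.7
```

```bash
python3 - <<'E'
from h import *
from rig import *
F=[]
for i in range(5):
    p=capture('scene'); s=sense(); F.append(s['force'])
print(np.mean(F,0).round(2),s['tau'].round(2),s['eef_pos'].round(1))
a=cv2.resize(p['pixels'][155:245,210:330],None,fx=6,fy=6,interpolation=2)
cv2.imwrite('pics/s3.png',a)
E
```

```text
[-0.57 -0.02  1.78] [  0.09 -38.56 -18.92   0.05  -0.07  -0.  ] [462.5 -85.   55.4]
```

View pics/s3.png

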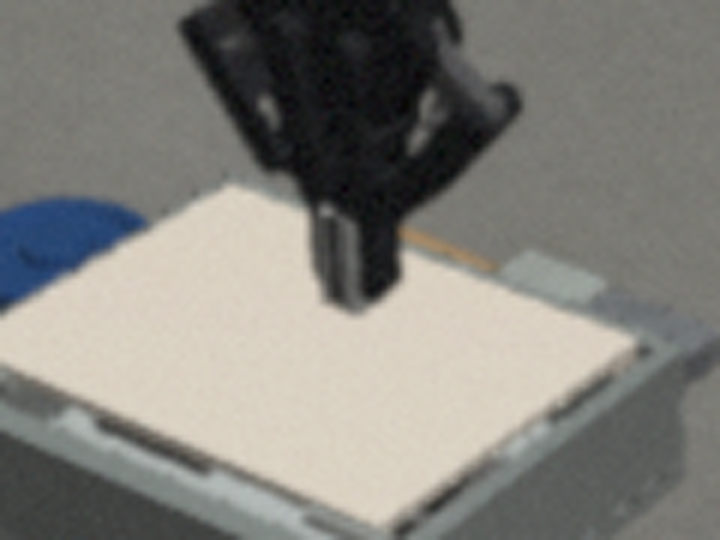

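The free edge has dropped about 2 px and the force is about 1.8 N, so the fingers are pressing the cover. Tip z ≈ TCP + 2 or so. Now to the stop.

Request:
drive_tool(commands="0 0 -0.02 0 0 0 0;0 0 0 0 0 0 0;0 0 0 0 0 0 0")

```text
time_s: 6.8
eef_pos: [462.5, -85.0, 53.2]
ee_rot: [-0.0, 1.0, 0.032, -0.0]
force: [-0.6, -0.2, 0.3]
grip_width: -0.0
grip_force: 0.7
```

Request:
drive_tool(commands="0 0 -0.01 0 0 0 0;0 0 0 0 0 0 0;0 0 0 0 0 0 0")

```text
time_s: 7.05
eef_pos: [462.5, -85.0, 52.3]
ee_rot: [-0.0, 1.0, 0.032, -0.0]
force: [-1.4, -1.1, 1.1]
grip_width: -0.002
grip_force: 0.8
```

Request:
drive_tool(commands="0 0 -0.01 0 0 0 0;0 0 0 0 0 0 0;0 0 0 0 0 0 0")

```text
time_s: 7.3
eef_pos: [462.5, -85.0, 51.3]
ee_rot: [-0.0, 1.0, 0.032, -0.0]
force: [-0.5, 0.4, 0.8]
grip_width: 0.001
grip_force: 0.8
```

Request:
drive_tool(commands="0 0 -0.01 0 0 0 0;0 0 0 0 0 0 0;0 0 0 0 0 0 0")

```text
time_s: 7.55
eef_pos: [462.6, -85.0, 51.0]
ee_rot: [0.0, 1.0, 0.032, 0.0]
force: [-3.9, 0.7, 11.7]
grip_width: 0.002
grip_force: 5.9
```

At the stop (11.7 N). Shut-cover contact is therefore at TCP ≈ 57, so tip ≈ TCP + 5. Back off up and towards the near side, then let it spring open.

Request:
drive_tool(commands="-0.05 0 0.3 0 0 0 0;-0.3 0 0.28 0 0 0 0;-0.3 0 0.28 0 0 0 0;-0.3 0 0.28 0 0 0 0;-0.2 0 0.35 0 0 0 0;0 0 0.4 0 0 0 0;0 0 0.4 0 0 0 0;0 0 0 0 0 0 0;0 0 0 0 0 0 0;0 0 0 0 0 0 0;0 0 0 0 0 0 0;0 0 0 0 0 0 0;0 0 0 0 0 0 0;0 0 0 0 0 0 0;0 0 0 0 0 0 0;0 0 0 0 0 0 0;0 0 0 0 0 0 0")

```text
time_s: 8.97
eef_pos: [347.5, -85.0, 279.2]
ee_rot: [-0.0, 1.0, 0.031, -0.0]
force: [0.5, -0.4, 0.4]
grip_width: 0.004
grip_force: 0.0
```

```bash
python3 - <<'E'
from h import *
from rig import *
ims=[]
for n,c in [('top',(392,282)),('scene',(262,203))]:
    p=capture(n); ims.append(cv2.resize(p['pixels'][c[1]-70:c[1]+70,c[0]-65:c[0]+65],None,fx=3,fy=4,interpolation=2))
    for t,z in [('big_rocker',32),('big_rocker_press',36),('small_rocker',30)]:
        for b in boxes_of(p,t)[:2]: print(n,t,np.round(b['position'],1),round(b['confidence'],2),at(p,b['position'],z).round(1))
    for s in (-50,50):
      o=np.array([497.3,-81.3]);U=np.array([[.998,.061],[-.061,.998]])
      print(s,[proj(p,[*(o+np.array([x,s])@U),z]).round(1)[0] for x,z in [(-26,36),(26,28)]])
cv2.imwrite('pics/o1.png',np.hstack(ims)); print(np.hstack(ims).shape)
E
```

```text
top big_rocker [413.4 282.4] 0.8 [ 495.7 -132.6   32. ]
top big_rocker_press [407.6 280.3] 0.98 [ 498.3 -119.8   36. ]
top big_rocker_press [309.1 261.7] 0.58 [519.5  84.   36. ]
top small_rocker [362.2 284.4] 0.66 [482.9 -28.4  30. ]
-50 [array([413.4, 292.4]), array([412.2, 268. ])]
50 [array([364.2, 291.3]), array([364. , 266.8])]
scene small_rocker [245.8 217. ] 0.66 [ 493.7 -122.    30. ]
scene small_rocker [280.2 232.4] 0.46 [490.6 -30.3  30. ]
-50 [array([248.5, 208.9]), array([231.7, 223.3])]
50 [array([286.6, 224.5]), array([270.2, 240. ])]
(560, 780, 3)
```

View pics/o1.png

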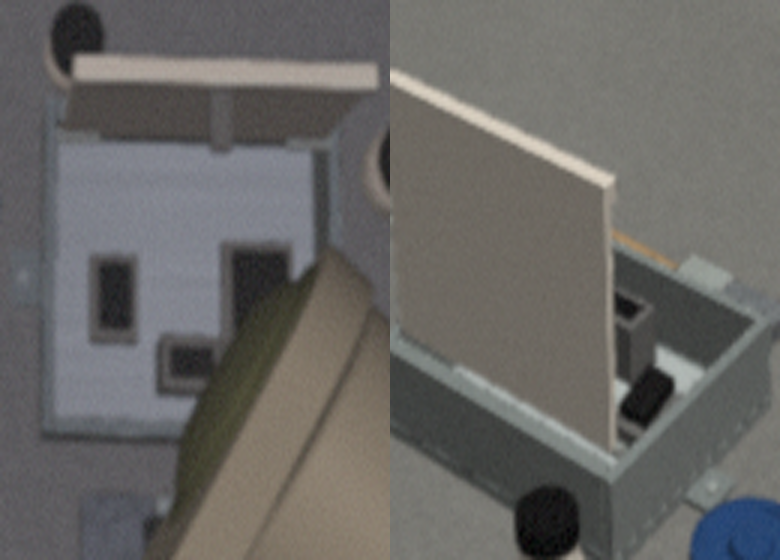

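The cover is upright. The larger rocker is the right-hand one: its bezel spans top-view columns 401–424 and its near end is hidden by the arm. The small rocker is on the left at (365, 286). I'll move the arm aside and look once more.

Request:
drive_tool(commands="0 0.4 0 0 0 0 0;0 0.4 0 0 0 0 0;0 0.4 0 0 0 0 0;0 0.4 0 0 0 0 0;0 0.4 0 0 0 0 0;0 0.4 0 0 0 0 0;0 0 0 0 0 0 0;0 0 0 0 0 0 0")

```text
time_s: 10.03
eef_pos: [347.0, 156.6, 279.2]
ee_rot: [0.0, 0.999, 0.034, -0.0]
force: [0.9, 0.3, 0.5]
grip_width: -0.001
grip_force: 0.0
```

```bash
python3 - <<'E'
from h import *
from rig import *
p=capture('top'); print(sense()['eef_pos'].round(1))
for t,z in [('big_rocker',32),('big_rocker_press',36),('small_rocker',30)]:
    for b in boxes_of(p,t)[:2]: print(t,np.round(b['position'],1),round(b['confidence'],2),at(p,b['position'],z).round(1))
I=p['pixels'].copy()
a=cv2.resize(I[240:330,335:450],None,fx=6,fy=6,interpolation=2)
q=proj(p,[466.4,-133.3,36])[0]; print(q)
cv2.drawMarker(a,tuple(int(v) for v in ((q-[335,240])*6+3)),(0,0,255),0,12)
cv2.imwrite('pics/o2.png',a)
g=cv2.cvtColor(I,cv2.COLOR_BGR2GRAY)[262:315,345:435]; m=(g<np.percentile(g,14)).astype(np.uint8)
n,l,st,ce=cv2.connectedComponentsWithStats(m)
for i in range(1,n):
    if st[i,4]>30: c=ce[i]+[345,262]; print(st[i]+[345,262,0,0,0],c.round(1),at(p,c,32).round(1))
E
```

```text
[347.3 155.3 279.2]
big_rocker [416.2 286. ] 0.91 [ 488.8 -138.7   32. ]
big_rocker [410.7 288.7] 0.73 [ 482.2 -127.7   32. ]
small_rocker [362.7 285.5] 0.44 [480.8 -29.6  30. ]
[413.47557682 296.37793134]
[405 275  19  24 421] [413.6 286.7] [ 486.9 -133.4   32. ]
[360 278  11  16 150] [364.8 285.3] [481.2 -33.7  32. ]
[384 299  14   7  91] [390.5 302.1] [451.4 -87.9  32. ]
```

View pics/o2.png

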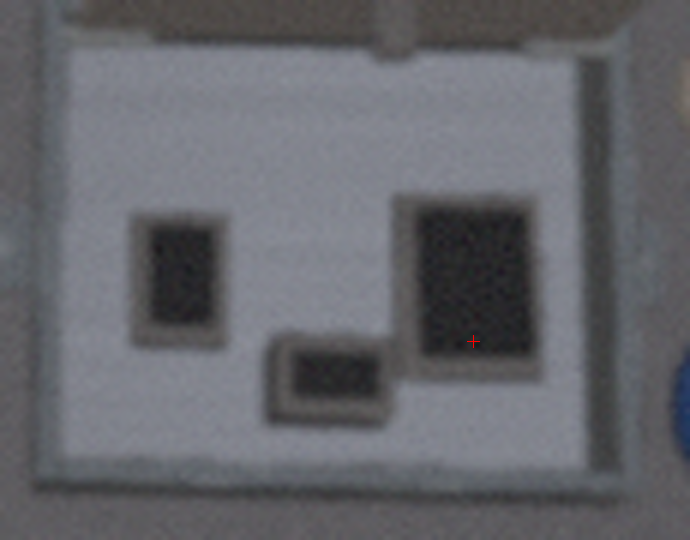

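The large rocker is centred at top-view pixel (413.6, 286.7), world (487, -133), and the small one is at (365, 285). They are 99.8 mm apart, which matches the given 100 mm. The press point is (469, -134.5).

Request:
drive_tool(commands="0.15 -0.36 0 0 0 0 0;0.15 -0.36 0 0 0 0 0;0.15 -0.36 0 0 0 0 0;0.15 -0.36 0 0 0 0 0;0.15 -0.36 0 0 0 0 0;0.15 -0.36 0 0 0 0 0;0.15 -0.36 0 0 0 0 0;0.16 -0.38 0 0 0 0 0;0 0 0 0 0 0 0;0 0 -0.38 0 0 0 0;0 0 -0.38 0 0 0 0;0 0 -0.38 0 0 0 0;0 0 -0.38 0 0 0 0;0 0 -0.2 0 0 0 0;0 0 0 0 0 0 0;0 0 0 0 0 0 0")

```text
time_s: 11.57
eef_pos: [468.1, -135.9, 107.6]
ee_rot: [-0.0, 1.0, 0.031, -0.0]
force: [-0.1, 0.6, 1.1]
grip_width: -0.003
grip_force: 0.0
```

Request:
drive_tool(commands="0 0 -0.3 0 0 0 0;0 0 -0.3 0 0 0 0;0 0 -0.1 0 0 0 0;0 0 0 0 0 0 0;0 0 -0.03 0 0 0 0;0 0 -0.03 0 0 0 0;0 0 0 0 0 0 0;0 0 0 0 0 0 0")

```text
time_s: 12.23
eef_pos: [469.0, -135.2, 32.2]
ee_rot: [0.0, 1.0, 0.032, 0.001]
force: [0.2, 0.1, -0.8]
grip_width: 0.004
grip_force: 0.0
```

Request:
drive_tool(commands="0 0 -0.03 0 0 0 0;0 0 -0.02 0 0 0 0;0 0 0 0 0 0 0;0 0 0 0 0 0 0")

```text
time_s: 12.57
eef_pos: [468.5, -135.0, 26.3]
ee_rot: [0.0, 1.0, 0.031, 0.0]
force: [-0.9, -0.5, 1.6]
grip_width: -0.001
grip_force: 0.8
```

Request:
drive_tool(commands="0 0 -0.02 0 0 0 0;0 0 -0.01 0 0 0 0;0 0 0 0 0 0 0;0 0 0 0 0 0 0")

```text
time_s: 12.9
eef_pos: [468.2, -135.1, 24.0]
ee_rot: [0.0, 0.999, 0.032, -0.0]
force: [-8.4, -1.6, 14.2]
grip_width: 0.0
grip_force: 7.9
```

It hit a hard stop at tip z ≈ 29, exactly the fully-on height, so the rocker is over. Now lift and pass over the upright cover to its far side.

Request:
drive_tool(commands="0 0 0.2 0 0 0 0;0 0 0.38 0 0 0 0;0 0 0.4 0 0 0 0;0 0 0.4 0 0 0 0;0 0 0.4 0 0 0 0;0 0 0.4 0 0 0 0;0 0 0.1 0 0 0 0;0 0 0 0 0 0 0;0.3 0.12 0 0 0 0 0;0.3 0.12 0 0 0 0 0;0.3 0.12 0 0 0 0 0;0.3 0.12 0 0 0 0 0;0.27 0.12 0 0 0 0 0;0 0 0 0 0 0 0;0 0 0 0 0 0 0")

```text
time_s: 14.15
eef_pos: [615.7, -74.2, 248.3]
ee_rot: [-0.001, 0.999, 0.032, -0.002]
force: [-0.3, -0.1, 0.5]
grip_width: -0.003
grip_force: 0.0
```

```bash
python3 - <<'E'
from h import *
from rig import *
s=sense();print(s['eef_pos'].round(1),s['force'].round(1))
p=capture('scene');q=capture('top')
cv2.imwrite('pics/o3.png',np.hstack([cv2.resize(p['pixels'][90:270,190:320],(390,540),interpolation=2),cv2.resize(q['pixels'][200:335,325:460],(405,540),interpolation=2)]))
E
```

```text
[615.7 -74.2 248.3] [-0.3 -0.1  0.5]
```

View pics/o3.png

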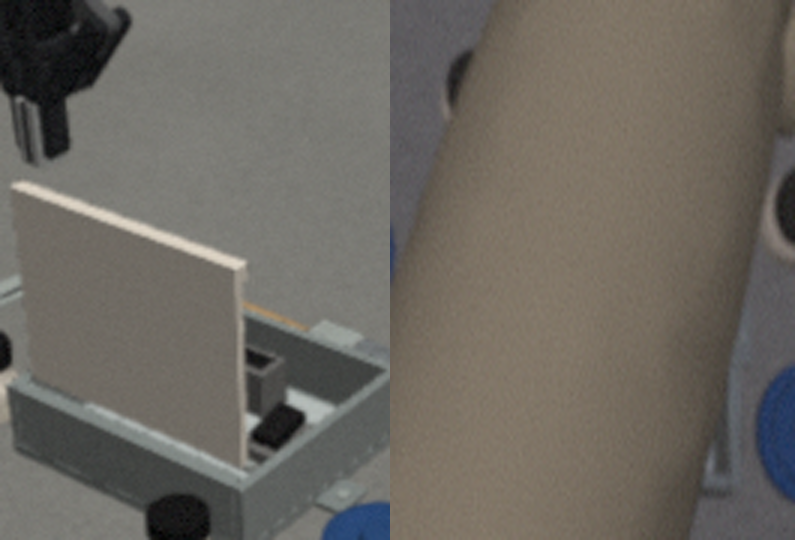

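The cover is still upright with its top edge from (12,185) to (245,265) in the left crop. The shut fingers are above and behind it. Lower behind it, then bring it over.

Request:
drive_tool(commands="0 0 -0.3 0 0 0 0;0 0 -0.3 0 0 0 0;0 0 -0.27 0 0 0 0;0 0 0 0 0 0 0;-0.15 -0.01 0 0 0 0 0;-0.15 -0.01 0 0 0 0 0;0 0 0 0 0 0 0;0 0 0 0 0 0 0")

```text
time_s: 14.92
eef_pos: [585.6, -77.5, 166.2]
ee_rot: [0.0, 1.0, 0.031, 0.001]
force: [-0.3, -0.3, -0.3]
grip_width: 0.002
grip_force: 0.0
```

Request:
drive_tool(commands="-0.12 0 -0.02 0 0 0 0;-0.12 0 -0.02 0 0 0 0;-0.11 0 -0.03 0 0 0 0;-0.14 -0.01 -0.04 0 0 0 0;-0.13 -0.01 -0.06 0 0 0 0;0 0 0 0 0 0 0;0 0 0 0 0 0 0")

```text
time_s: 15.5
eef_pos: [524.3, -79.2, 148.2]
ee_rot: [0.0, 1.0, 0.031, 0.001]
force: [0.2, -0.1, 0.2]
grip_width: 0.001
grip_force: 0.2
```

Following the arc down.

Request:
drive_tool(commands="-0.13 -0.01 -0.08 0 0 0 0;-0.12 -0.01 -0.08 0 0 0 0;-0.1 -0.01 -0.11 0 0 0 0;-0.09 -0.01 -0.11 0 0 0 0;-0.07 0 -0.12 0 0 0 0;-0.06 0 -0.13 0 0 0 0;-0.03 0 -0.13 0 0 0 0;-0.02 0 -0.1 0 0 0 0;0 0 0 0 0 0 0;0 0 0 0 0 0 0")

```text
time_s: 16.33
eef_pos: [462.4, -83.2, 61.7]
ee_rot: [0.0, 1.0, 0.032, 0.0]
force: [-0.7, 0.9, 1.0]
grip_width: 0.001
grip_force: 0.6
```

```bash
python3 - <<'E'
from h import *
from rig import *
F=[]
for i in range(4):
    p=capture('scene'); s=sense(); F.append(s['force'])
print(np.mean(F,0).round(2),s['eef_pos'].round(1),s['grip_force'])
cv2.imwrite('pics/o4.png',cv2.resize(p['pixels'][140:280,170:350],None,fx=4,fy=4,interpolation=2))
E
```

```text
[0.31 0.19 1.03] [462.4 -83.2  62.1] 0.5666209536138922
```

View pics/o4.png

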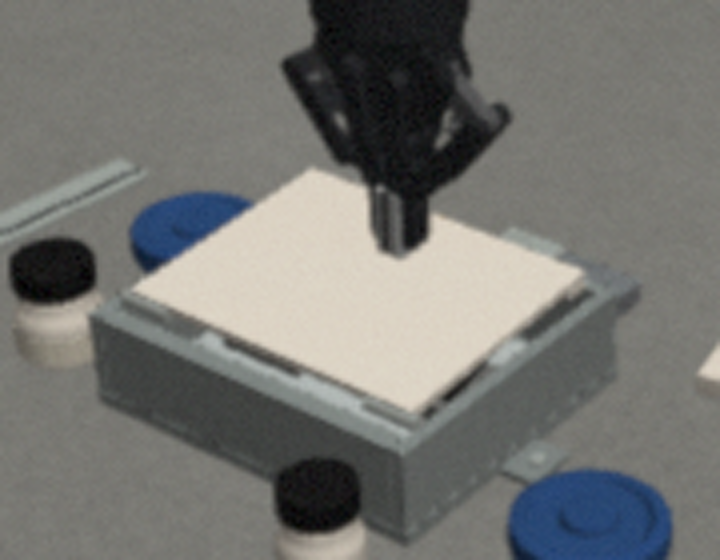

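The cover is nearly shut under the fingertips at (398,250) in the crop, with its free edge slightly raised. Press to the stop at TCP ≈ 51.

Request:
drive_tool(commands="0 0 -0.03 0 0 0 0;0 0 -0.03 0 0 0 0;0 0 -0.02 0 0 0 0;0 0 0 0 0 0 0;0 0 0 0 0 0 0")

```text
time_s: 16.95
eef_pos: [461.5, -83.0, 53.2]
ee_rot: [-0.0, 1.0, 0.031, -0.0]
force: [0.9, 0.1, 2.2]
grip_width: 0.001
grip_force: 0.7
```

Request:
drive_tool(commands="0 0 -0.02 0 0 0 0;0 0 -0.01 0 0 0 0;0 0 0 0 0 0 0;0 0 0 0 0 0 0")

```text
time_s: 17.28
eef_pos: [461.6, -83.0, 50.9]
ee_rot: [0.0, 1.0, 0.032, 0.0]
force: [-3.9, -0.2, 11.0]
grip_width: -0.001
grip_force: 5.7
```

At the stop again, so let go straight up and check.

Request:
drive_tool(commands="0 0 0.05 0 0 0 0;0 0 0.1 0 0 0 0;0 0 0.3 0 0 0 0;-0.2 0 0.35 0 0 0 0;-0.3 0 0.28 0 0 0 0;-0.3 0 0.28 0 0 0 0;0 0 0.4 0 0 0 0;0 0 0.4 0 0 0 0;0 0.4 0 0 0 0 0;0 0.4 0 0 0 0 0;0 0.4 0 0 0 0 0;0 0.4 0 0 0 0 0;0 0.4 0 0 0 0 0;0 0.4 0 0 0 0 0;0 0 0 0 0 0 0;0 0 0 0 0 0 0;0 0 0 0 0 0 0;0 0 0 0 0 0 0")

```text
time_s: 18.78
eef_pos: [381.6, 156.0, 266.5]
ee_rot: [0.0, 1.0, 0.031, 0.0]
force: [0.7, 0.2, 0.2]
grip_width: -0.001
grip_force: 0.0
```

```bash
python3 - <<'E'
from h import *
from rig import *
print(sense()['eef_pos'].round(1))
for n,c in [('top',(392,282)),('scene',(262,213))]:
    p=capture(n); g=cv2.cvtColor(p['pixels'],cv2.COLOR_BGR2GRAY)
    v=int(g[c[1],c[0]]); m=(g>v*0.8).astype(np.uint8)
    k,l=cv2.connectedComponents(m); m=(l==l[c[1],c[0]]).astype(np.uint8); m=cv2.morphologyEx(m,cv2.MORPH_OPEN,np.ones((3,3)))
    cn=max(cv2.findContours(m,0,1)[0],key=cv2.contourArea)
    r=cv2.minAreaRect(np.array([at(p,q,62)[:2] for q in cn[:,0]+0.0],np.float32)); print(n,v,r)
    for t,z in [('weight_a',21),('jar_a',55),('bone_folder',6),('ruler',4),('brush',5),('eraser',13)]:
        print(t,[at(p,b['position'],z).round()[:2] for b in boxes_of(p,t)[:2]])
E
```

```text
[381.6 156.  266.5]
top 161 ((492.9190979003906, -82.96923828125), (136.8025665283203, 179.14744567871094), 3.444800853729248)
weight_a [array([ 455., -244.]), array([515.,  87.])]
jar_a [array([ 568., -224.]), array([605.,  10.])]
bone_folder [array([561., 166.])]
ruler [array([ 518., -350.])]
brush [array([367., -83.])]
eraser [array([365.,  56.])]
scene 205 ((494.70599365234375, -79.9190673828125), (137.7766876220703, 178.982177734375), 3.5796425342559814)
weight_a [array([ 475., -242.]), array([542.,  98.])]
jar_a [array([ 595., -190.]), array([638.,  33.])]
bone_folder [array([507., 168.])]
ruler [array([523.,  91.])]
brush [array([353., -65.])]
eraser [array([373.,  68.])]
```

The cover outline matches the initial latched pose to within 1 mm in both views, and nothing has been disturbed (the arm partly hides the folder in the top view, which explains its shift there). Handing in.

```bash
python3 -c "
from rig import *
print(finish_job())"
```

```text
the job is handed in; nothing more can be done
None
```

I handed the job in at about 19 s: the cover sprang open, the larger rocker was pressed to its hard stop at the fully-on height, and the cover is latched shut again (its outline matches the starting pose); I did not look at the rocker afterwards, and no verdict came back.

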